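# Line up a microscope column foot with a drift and pin it with a bolt

## Task

The foot plate of the microscope column has swung round on its one fitted bolt, so its holes no longer match those in the stand. Ease the drift down by feel through the hole diagonally opposite that bolt, never forcing it, until the plate is levered into line and the drift's shoulder sits on the plate; then drop the loose bolt fully home, head flat, in either of the two other holes so the plate cannot swing back. Leave the drift standing in its hole, and do not disturb the other things on the bench.

Things in the scene. Friction and masses are not known exactly. Their poses are not given: they have to be found in the camera images.
- foot_plate: Aluminium plate, 120 x 120 x 10 mm, lying level on the stand's top, with an empty column socket in its middle (52 mm across, 35 mm tall; a lug on its +x side reaches 36 mm from the socket's axis). It only turns about the bolt in hole a, stiffly (about 4 N sideways at hole b), and stays where left. Origin: on that bolt's axis at the plate's underside; x runs to hole c, y to hole d, z up.
- hole_a (a point): Centre of corner hole a at the plate's top face, 50 mm above the bench: the fitted bolt here is the pivot; its head, 18 mm across, stands 16 mm above the plate. The plate has swung about it, counter-clockwise seen from above, by 0.04 to 0.26 rad (how much must be felt or seen); turned back clockwise by that, its holes match the stand's.
- hole_b (a point): Centre of hole b at the plate's top face: 11 mm across, through the plate, diagonally opposite a (84 mm along x and 84 mm along y of the plate, 119 mm from a). The drift goes here. The stand's hole for it, hidden under the plate, is 11 mm across, 32 mm deep from the stand's top at 40 mm, and lies 5 to 31 mm to the side, clockwise about a.
- hole_c (a point): Centre of hole c at the plate's top face: 11 mm across, 84 mm from a along the plate's x. May take the loose bolt. Below it, as for b and d, the white stand (heavy, fixed) has an 11 mm hole 32 mm deep.
- hole_d (a point): Centre of hole d at the plate's top face: 11 mm across, 84 mm from a along the plate's y. May take the loose bolt instead.
- drift_handle (a point): Middle of the drift's handle: round, knurled, 18 mm across, 55 mm long, z up. Its lower end is the shoulder, 27.5 mm below this point; then 40 mm of pin: 21 mm parallel, 10 mm across, then a 19 mm taper to a blunt 6 mm tip. Steel, 160 g. Stands nose down in one of three holes of a wooden block 46 mm tall. Fully home, this point is 27.5 mm above the plate's top.
- drift_tip (a point): Centre of the drift's blunt tip, 67.5 mm below drift_handle. The hole edges are soft: the drift must never bear on the plate or the stand with more than 40 N (5 to 15 N is plenty; touch down slowly, an impact counts), nor the bolt with more than 50 N.
- board: Bystander: a green circuit board 170 x 60 mm with grey chokes, up to 14 mm tall, lying on the bench. Origin at its underside's centre, long side along x.
- reel: Bystander: a solder reel standing on its flange, 60 mm across, 40 mm tall. Origin at its underside.
- flask: Bystander: a white plastic bottle, 48 mm across, 110 mm tall. Origin at its underside.
- bolt_head (a point): Middle of the head of the loose bolt, 50 g, standing in another hole of the wooden block (170 x 50 x 46 mm; drift and bolt 112 mm apart along it, an empty hole between): knurled head 18 mm across and 16 mm tall, plain 8 mm shank 30 mm long, its end tapered to 5.6 mm. Slides in freely, no thread. z up. Fully home, this point is 8 mm above the plate's top.

How it is judged:
On the way, in this order (a step that is already met when the one before it is completed fails the run):
1. the drift stands fully home in hole b (z of drift_handle in the frame of hole_b below 0.03 m and horizontal distance between drift_tip and hole_b below 0.005 m and horizontal distance between drift_handle and hole_b below 0.0045 m and angle between drift_handle's own z axis and vertical below 0.1 rad), for 0.2 s.
2. the loose bolt is fully home in hole c or d, the drift still home (all of step 1 and ((z of bolt_head in the frame of hole_c below 0.01 m and horizontal distance between bolt_head and hole_c below 0.003 m and angle between bolt_head's own z axis and vertical below 0.12 rad) or (z of bolt_head in the frame of hole_d below 0.01 m and horizontal distance between bolt_head and hole_d below 0.003 m and angle between bolt_head's own z axis and vertical below 0.12 rad))), for 0.2 s.
At the end, for the whole second after the job is handed in: Drift upright in hole b, shoulder within 2.5 mm of the plate and 4.5 mm of centre; loose bolt upright in hole c or d, its head within 2 mm of lying on the plate and 3 mm of the hole's centre; both released and still (all of step 2 and linear speed of each of drift, bolt below 0.01 m/s); the robot touches nothing.
It fails at once if the drift is pressed on the plate or the stand with more than 40 N (contact force between drift and foot_plate above 40 N or contact force between drift and stand above 40 N).
It fails at once if the bolt is pressed on the plate or the stand with more than 50 N (contact force between bolt and foot_plate above 50 N or contact force between bolt and stand above 50 N).
It fails at once if the board, the reel or the flask is moved by more than 20 mm (distance of any of board, reel, flask from where it was at the start of the episode above 0.02 m).
It also fails if it takes over 72 s, if anything falls off the work surface, if the arm or the gripper's body presses on something with over 40 N, if the wrist force passes 120 N, or if a joint passes its speed limit or range.

## Robot

A 6-joint arm with a two-finger parallel gripper is mounted at the origin on the work surface. World frame = base frame: x ahead of the robot, y to its left, z up, the work surface at z = 0. Lengths are in m, angles in rad, forces in N, time in s.
With the tool pointing down it reaches from about 0.35 to 0.775 m from the base axis. Payload 5.5 kg.
Tool frame: the origin (TCP) lies midway between the tips of the shut fingers; the grasp point (between the pads) lies 19 mm behind it; z points along the fingers, x is the direction in which the jaws open and shut, and the axes are right-handed (so a half turn about z gives the same grasp; the last joint's range is limited). The gripper opens to 85 mm and grips with 20 to 120 N. Pads are 22 mm wide; open, the fingers measure 114 mm over their backs; the gripper's body (76 mm by 85 mm) begins 54 mm behind the grasp point. The pads swing forward as they close: fully open they stand 13 mm farther back than shut.
Start: joints at [-1.303, 0.313, 0.046, 1.304, 0, 1.431], TCP at [0.228, -0.528, 0.231] pointing down, gripper open.
Joint ranges: [-2.76, 2.76], [-0.86, 1.69], [-1.03, 1.26], [-2.2, 2.34], [-1.47, 1.5], [-3.14, 3.14]. Speed limits (rad/s): [2.57, 2.57, 3.14, 3.14, 3.14, 3.14].

## Interface

Orientations are given as a unit quaternion [w, x, y, z].
In Python, from workcell import env gives the robot as it stands. The module is installed in compiled form; this text tells all that it offers.
- The arm moves only by the tool apply_moves, never from a script. Its argument "moves" is a list of rows, each a list of 3 entries, a list of its own where there are three numbers: the shift along the tool's x, y, z in cm, then the turn about the tool's z in degrees, then the opening, from 0 (shut) to 1 (fully open). In form: [[[x, y, z], yaw, gripper], ...]. A call has exactly 10 rows; each row is the pose to reach, as a shift and turn from the pose commanded when the call began, along the tool's axes at that moment; what a row does not reach only later rows make up. A row lasts 1/8 s, in which the tool goes at most 62.5 mm and 10.7 degrees, less where a joint would pass 70% of its speed; a pose out of reach is approached as far as the arm can. A call with a gripper value outside its range is refused whole. The fingers move at their own pace and stop on an object; "squeeze" is the grip in N (left out, the last holds). Time passes only in rows, so rows that repeat a pose let the fingers close, or fill a call up. It gives the time, the measured TCP pose, the force and the opening at its end, in the units of the state.
- env.get_state(): the state, without advancing time (a new reading comes with each control period).
- env.read_camera(name): name is "scene" or "top"; returns a dict with "pixels" (400x640x3 uint8, red, green, blue), "fov_y" (degrees; the focal length in pixels is half the picture's height over the tangent of half this angle, whatever the lens; pixels are square), "cx", "cy" (the principal point, pixels), "dist" ([k1, k2, p1, p2, k3] as OpenCV has them; the pictures are not rectified), "world_from_camera" (4x4, takes a point from camera to world coordinates). Camera axes: x right, y down, z forward; pixel columns grow to the right and rows downward; lengths in m; the calibration is good to about 2 mm. A picture is of the moment at which its call begins. There is no depth.
- env.hand_in(): hands the job in, once; it reports no verdict.
The state is a dict: "clock": time; "joint_pos": joint angles; "qvel": joint speeds; "tau": joint torques, N m; "tcp_pos": TCP position; "orientation": TCP orientation; "wrist_force": force on the tool from outside, world axes, zero at the start; "ft_torque": the same for the moment, N m; "finger_gap": finger opening in m.
Only numpy, scipy, OpenCV 4.12 (cv2) and the standard library are available. Lean on these libraries where they do the work, as an engineer would, in place of code of your own. Each camera call takes 0.05 s, during which the arm holds its last target.

## Working session

There is one attempt and no reset: what is moved stays moved. The work goes in short steps, Python scripts to look and compute and a tool call to move; the robot and the scene stay as the last step left them, time stands still between calls to the robot, and variables do not carry over. Pictures are saved under pics/ and viewed, and the job is handed in when it is done.

Besides the shell and the picture viewer there is one more tool, called after "Call:" as name(argument=value, ...), one argument or row to a line, values as JSON. apply_moves: Moves the arm, as the interface text tells. Its arguments: {"type":"object","properties":{"moves":{"type":"array","items":{"type":"array"}},"squeeze":{"type":"number"}},"required":["moves"]}

```bash
mkdir -p pics; cat > h.py <<'E'
import numpy as np, cv2, pickle
from workcell import env
def grab(name,tag):
    d=env.read_camera(name); pickle.dump(d,open(f'pics/{tag}.pkl','wb'))
    cv2.imwrite(f'pics/{tag}.png',d['pixels'][:,:,::-1]); return d
def load(tag): return pickle.load(open(f'pics/{tag}.pkl','rb'))
def K(d):
    f=d['pixels'].shape[0]/2/np.tan(np.radians(d['fov_y'])/2)
    return np.array([[f,0,d['cx']],[0,f,d['cy']],[0,0,1.]])
def ray(d,uv):
    p=cv2.undistortPoints(np.array([[uv]],float),K(d),np.array(d['dist'],float))[0,0]
    T=np.array(d['world_from_camera']); return T[:3,3],T[:3,:3]@np.array([p[0],p[1],1])
def onz(d,uv,z):
    o,r=ray(d,uv); return o+r*(z-o[2])/r[2]
def proj(d,P):
    T=np.linalg.inv(np.array(d['world_from_camera'])); P=np.atleast_2d(np.array(P,float))
    rv,_=cv2.Rodrigues(T[:3,:3]); return cv2.projectPoints(P,rv,T[:3,3],K(d),np.array(d['dist'],float))[0][:,0]
E
python3 - <<'E'
from h import *
for n in ('scene','top'):
    d=grab(n,n+'0'); print(n,d['fov_y'],d['cx'],d['cy'],d['dist'],np.round(d['world_from_camera'],3).tolist())
s=env.get_state(); print({k:np.round(v,4).tolist() for k,v in s.items()})
E
```

```text
scene 45.26860124108917 324.6067906697925 195.60380048175742 [0.03791729 0.         0.         0.         0.        ] [[0.276, 0.563, -0.779, 1.441], [0.961, -0.167, 0.219, -0.227], [-0.007, -0.809, -0.588, 0.751], [0.0, 0.0, 0.0, 1.0]]
top 55.55120020962152 310.72183228532583 195.49836329832036 [-0.06287107  0.          0.          0.          0.        ] [[0.01, -0.992, 0.122, 0.442], [-1.0, -0.01, 0.006, -0.008], [-0.005, -0.122, -0.993, 0.909], [0.0, 0.0, 0.0, 1.0]]
{'clock': 0.1, 'joint_pos': [-1.3026, 0.3139, 0.0451, 1.3036, 0.0, 1.4312], 'qvel': [0.0006, -0.0022, 0.0015, -0.0002, 0.0006, -0.0013], 'tau': [0.0016, -48.1723, 29.9244, 0.0127, -0.0002, 0.0], 'tcp_pos': [0.2279, -0.5274, 0.2305], 'orientation': [-0.0005, 0.8356, -0.5493, -0.0006], 'wrist_force': [0.3881, 0.5604, 0.9183], 'ft_torque': [0.0117, 0.0196, 0.0536], 'finger_gap': 0.0855}
```

View pics/scene0.png

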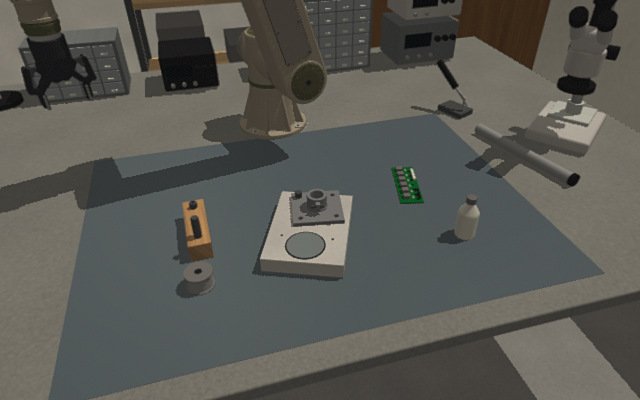

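View pics/top0.png

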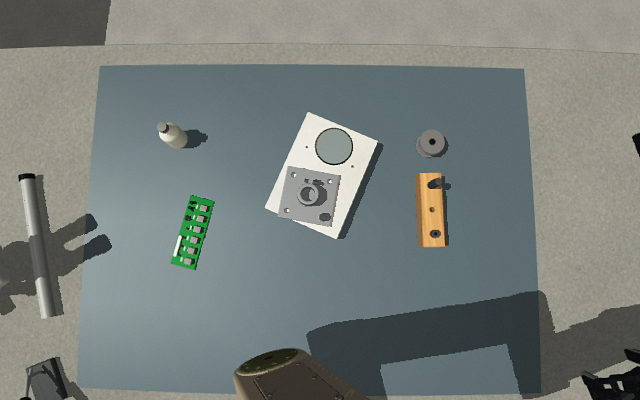

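The scene shows the stand in the middle, with the fitted bolt near top (326,216). The block is on the right with the drift at its far end and the bolt at its near end. I'll enlarge the important areas.

```bash
python3 - <<'E'
import cv2
t=cv2.imread('pics/top0.png'); s=cv2.imread('pics/scene0.png')
cv2.imwrite('pics/t_pl.png',cv2.resize(t[100:250,255:395],None,fx=4,fy=4,interpolation=cv2.INTER_CUBIC)) 
cv2.imwrite('pics/t_bl.png',cv2.resize(t[120:255,405:465],None,fx=4.4,fy=4.4,interpolation=cv2.INTER_CUBIC)) 
cv2.imwrite('pics/s_pl.png',cv2.resize(s[180:280,255:360],None,fx=6,fy=6,interpolation=cv2.INTER_CUBIC)) 
cv2.imwrite('pics/s_bl.png',cv2.resize(s[190:300,175:225],None,fx=5,fy=5,interpolation=cv2.INTER_CUBIC)) 
E
```

```text
(no output)
```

View pics/t_pl.png

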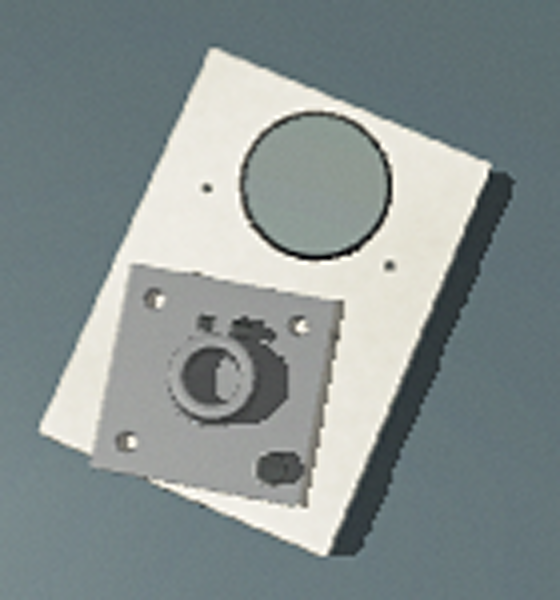

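View pics/t_bl.png

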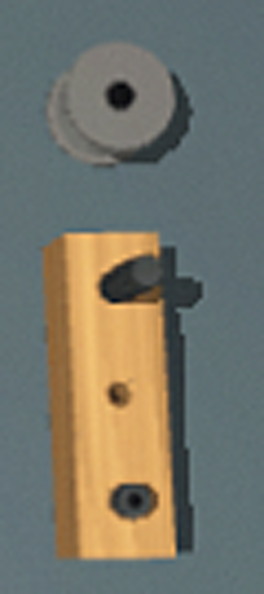

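View pics/s_pl.png

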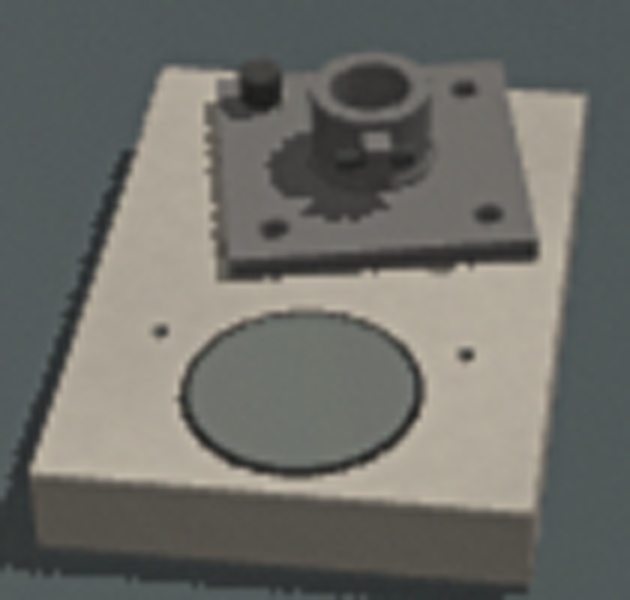

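View pics/s_bl.png

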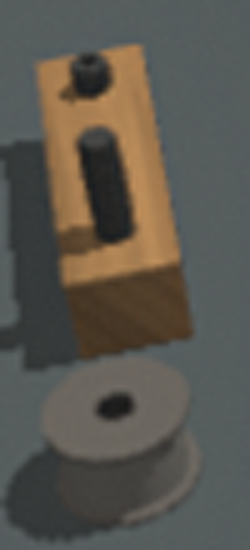

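```bash
python3 - <<'E'
from h import *
from scipy.optimize import least_squares
t=load('top0'); s=load('scene0')
def c(u,v,f,ox,oy): return (ox+(u+.5)/f-.5, oy+(v+.5)/f-.5)
T=lambda u,v:c(u,v,4,255,100); S=lambda u,v:c(u,v,6,255,180)
TB=lambda u,v:c(u,v,4.4,405,120); SB=lambda u,v:c(u,v,5,175,190)
top={'b':T(155,299),'c':T(301,325),'d':T(126,441)}
sc={'c':S(274,229),'b':S(488,213),'d':S(463,88)}
for k in top: print(k,onz(t,top[k],.05).round(4),onz(s,sc[k],.05).round(4))
print('a scene head top mid', onz(s,S(262,70),.066).round(4),'a top', onz(t,T(279,467),.06).round(4))
print('stand corners top')
P=[onz(t,T(*q),.04) for q in ((212,47),(490,162),(40,432),(328,556))]
for p in P: print(p.round(4))
for i,j in ((2,0),(3,1),(1,0),(3,2)):
    e=P[j]-P[i]; print(np.degrees(np.arctan2(e[1],e[0])).round(2),np.linalg.norm(e).round(4))
Q=[onz(s,S(*q),.04) for q in ((165,67),(587,93),(31,478),(535,513))]
print('scene corners',np.round(Q,4).tolist())
for i,j in ((0,2),(1,3),(2,3),(0,1)):
    e=Q[j]-Q[i]; print(np.degrees(np.arctan2(e[1],e[0])).round(2),np.linalg.norm(e).round(4))
print('drift top: top',onz(t,TB(147,271),.101).round(4),'scene',onz(s,SB(97,135),.101).round(4), 'bottom scene',onz(s,SB(117,235),.046).round(4))
print('bolt top',onz(t,TB(134,500),.062).round(4),onz(s,SB(92,62),.062).round(4))
print('empty hole',onz(t,TB(119,393),.046).round(4))
E
```

```text
b [0.5963 0.0383 0.05  ] [0.595  0.0388 0.05  ]
c [ 0.582  -0.0456  0.05  ] [ 0.5809 -0.0441  0.05  ]
d [0.5144 0.0534 0.05  ] [0.512  0.0534 0.05  ]
a scene head top mid [ 0.4977 -0.0284  0.066 ] a top [ 0.4998 -0.0332  0.06  ]
stand corners top
[0.7506 0.0074 0.04  ]
[ 0.6819 -0.157   0.04  ]
[0.5199 0.1038 0.04  ]
[ 0.4507 -0.062   0.04  ]
-22.67 0.25
-22.34 0.25
67.32 0.1782
67.34 0.1797
scene corners [[0.4479, -0.06, 0.04], [0.517, 0.1064, 0.04], [0.6818, -0.1577, 0.04], [0.7492, 0.0086, 0.04]]
-22.67 0.2534
-22.82 0.252
67.94 0.1794
67.47 0.1801
drift top: top [ 0.5754 -0.2779  0.101 ] scene [ 0.574  -0.2779  0.101 ] bottom scene [ 0.5766 -0.2782  0.046 ]
bolt top [ 0.464  -0.2808  0.062 ] [ 0.4637 -0.2797  0.062 ]
empty hole [ 0.5199 -0.2796  0.046 ]
```

```bash
cat >> h.py <<'E'
from scipy.spatial.transform import Rotation as Rn
def tool():
    s=env.get_state(); q=np.array(s['orientation']); return np.array(s['tcp_pos']),Rn.from_quat(q[[1,2,3,0]]).as_matrix(),s
def shift(target,ref=None):
    p,R,s=tool(); p=p if ref is None else np.array(ref)
    return (R.T@(np.array(target)-p)*100)
def st():
    p,R,s=tool(); print('t',round(s['clock'],2),'tcp',p.round(4),'xang',np.degrees(np.arctan2(R[1,0],R[0,0])).round(2),'tilt',np.degrees(np.arccos(-R[2,2])).round(2),'F',np.round(s['wrist_force'],2),'T',np.round(s['ft_torque'],3),'gap',round(s['finger_gap'],4),'q6',round(s['joint_pos'][5],2),'q1',round(s['joint_pos'][0],3))
E
python3 - <<'E'
from h import *
from scipy.optimize import least_squares
t=load('top0')
A={'b':(.5963,.0383,.595,.0388),'c':(.582,-.0456,.5809,-.0441),'d':(.5144,.0534,.512,.0534)}
L={'b':(84,84),'c':(84,0),'d':(0,84)}
def f(x):
    r=[]
    for k,v in A.items():
        l=np.array(L[k])/1e3; R=np.array([[np.cos(x[2]),-np.sin(x[2])],[np.sin(x[2]),np.cos(x[2])]])
        p=x[:2]+R@l; r+=list(p-v[:2])+list(p-v[2:])
    return r
o=least_squares(f,[.5,-.03,-.17]); print('a,ang',o.x[:2].round(4),np.degrees(o.x[2]).round(2),np.round(o.fun,4))
x=o.x
for ang in (x[2],np.radians(-22.6)):
    R=np.array([[np.cos(ang),-np.sin(ang)],[np.sin(ang),np.cos(ang)]])
    print({k:(x[:2]+R@np.array(l)/1e3).round(4).tolist() for k,l in L.items()})
st()
print(shift([.5755,-.278,.16]).round(2),shift([.5755,-.278,.0545]).round(2))
E
```

```text
a,ang [ 0.4985 -0.0296] -10.07 [-0.0004  0.0001  0.0009 -0.0004 -0.0008  0.0013  0.0003 -0.0002 -0.0012
 -0.0003  0.0012 -0.0003]
{'b': [0.5959, 0.0384], 'c': [0.5812, -0.0443], 'd': [0.5132, 0.0531]}
{'b': [0.6083, 0.0156], 'c': [0.5761, -0.0619], 'd': [0.5308, 0.0479]}
t 0.1 tcp [ 0.2279 -0.5274  0.2305] xang -66.64 tilt 0.09 F [0.39 0.56 0.92] T [0.012 0.02  0.054] gap 0.0855 q6 1.43 q1 -1.303
[ -9.1  -41.8    7.08] [ -9.08 -41.8   17.63]
```

Call:
apply_moves(
  moves=[
    [[-0.3,-1.5,0.3],0,1],
    [[-1.1,-5,0.9],0,1],
    [[-2.3,-10.5,1.8],0,1],
    [[-3.6,-16.4,2.8],0,1],
    [[-4.9,-22.3,3.8],0,1],
    [[-6.2,-28.2,4.8],0,1],
    [[-7.4,-34,5.8],0,1],
    [[-8.4,-38.5,6.5],0,1],
    [[-9.0,-41.2,7],0,1],
    [[-9.1,-41.8,7.1],0,1],
  ],
  squeeze=80,
)

```text
clock: 1.35
tcp_pos: [0.5767, -0.2759, 0.1592]
orientation: [-0.0, 0.837, -0.548, -0.001]
wrist_force: [-0.2, -0.2, 0.1]
finger_gap: 0.0857
```

```bash
python3 - <<'E'
from h import *
st(); print(shift([.5755,-.278,.0545]).round(2)); grab('top','top1'); d=grab('scene','scene1')
import cv2
cv2.imwrite('pics/s1c.png',cv2.resize(d['pixels'][120:300,120:300,::-1],None,fx=3,fy=3,interpolation=cv2.INTER_CUBIC))
E
```

```text
t 1.35 tcp [ 0.5767 -0.2759  0.1592] xang -66.44 tilt 0.1 F [-0.2  -0.23  0.11] T [ 0.018  0.032 -0.013] gap 0.0857 q6 2.16 q1 -0.572
[ 0.16  0.19 10.47]
```

View pics/s1c.png

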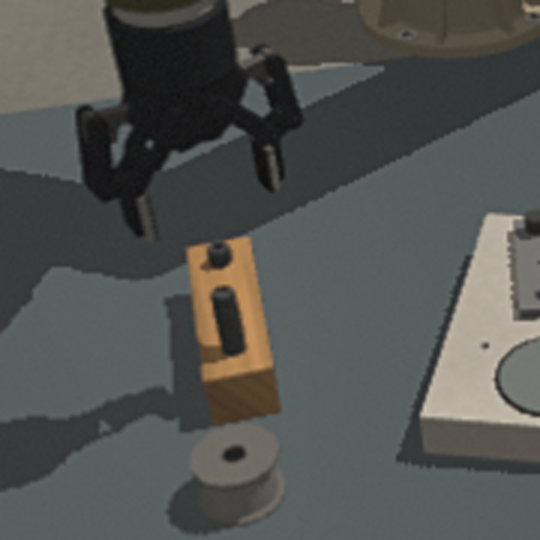

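The gripper hovers above the drift, with its jaws clear of the block. Next I descend.

Call:
apply_moves(
  moves=[
    [[0,0,0.4],0,1],
    [[0,0,1.8],0,1],
    [[0,0,3.8],0,1],
    [[0,0,5.8],0,1],
    [[0,0,7.8],0,1],
    [[0,0,9.3],0,1],
    [[0,0,10.2],0,1],
    [[0,0,10.5],0,1],
    [[0,0,10.5],0,1],
    [[0,0,10.5],0,1],
  ],
)

```text
clock: 2.7
tcp_pos: [0.5762, -0.2789, 0.0561]
orientation: [0.0, 0.836, -0.549, 0.001]
wrist_force: [-0.4, 0.4, 0.1]
finger_gap: 0.0851
```

```bash
python3 - <<'E'
from h import *
st(); print(shift([.5755,-.278,.0545]).round(2)); d=grab('top','top2')
import cv2
cv2.imwrite('pics/t2c.png',cv2.resize(d['pixels'][120:280,370:500,::-1],None,fx=4,fy=4,interpolation=cv2.INTER_CUBIC))
E
```

```text
t 2.7 tcp [ 0.5762 -0.2789  0.0561] xang -66.63 tilt 0.08 F [-0.42  0.39  0.09] T [0.002 0.025 0.012] gap 0.0851 q6 2.16 q1 -0.576
[-0.11  0.03  0.16]
```

View pics/t2c.png

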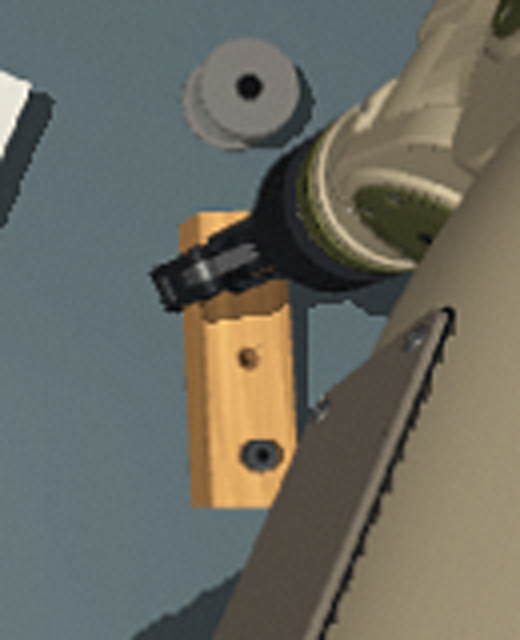

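The drift stands between the open jaws, and the arm hides the rest. Now I close on it.

Call:
apply_moves(
  moves=[
    [[0,0,0],0,0.6],
    [[0,0,0],0,0.4],
    [[0,0,0],0,0.2],
    [[0,0,0],0,0],
    [[0,0,0],0,0],
    [[0,0,0],0,0],
    [[0,0,0],0,0],
    [[0,0,0],0,0],
    [[0,0,0],0,0],
    [[0,0,0],0,0],
  ],
  squeeze=90,
)

```text
clock: 4.0
tcp_pos: [0.5759, -0.2787, 0.0556]
orientation: [0.0, 0.836, -0.549, 0.0]
wrist_force: [-0.0, -0.7, 3.7]
finger_gap: 0.0157
```

```bash
python3 - <<'E'
from h import *
st()
E
```

```text
t 4.0 tcp [ 0.5759 -0.2787  0.0556] xang -66.64 tilt 0.03 F [-0.04 -0.69  3.69] T [-0.004  0.067  0.029] gap 0.0157 q6 2.16 q1 -0.576
```

Call:
apply_moves(
  moves=[
    [[0,0,-0.3],0,0],
    [[0,0,-1.2],0,0],
    [[0,0,-2.5],0,0],
    [[0,0,-4],0,0],
    [[0,0,-5.5],0,0],
    [[0,0,-7],0,0],
    [[0,0,-8.2],0,0],
    [[0,0,-8.8],0,0],
    [[0,0,-9],0,0],
    [[0,0,-9],0,0],
  ],
)

```text
clock: 5.25
tcp_pos: [0.5755, -0.2785, 0.1449]
orientation: [0.0, 0.836, -0.549, -0.0]
wrist_force: [0.3, 0.4, -1.8]
finger_gap: 0.0163
```

```bash
python3 - <<'E'
from h import *
st(); print(shift([.5959,.0384,.145]).round(2)); d=grab('scene','scene3')
import cv2
cv2.imwrite('pics/s3c.png',cv2.resize(d['pixels'][100:280,120:300,::-1],None,fx=3.3,fy=3.3,interpolation=cv2.INTER_CUBIC))
E
```

```text
t 5.25 tcp [ 0.5755 -0.2785  0.1449] xang -66.64 tilt 0.04 F [ 0.26  0.41 -1.77] T [ 0.011 -0.034 -0.024] gap 0.0163 q6 2.16 q1 -0.576
[-28.28 -14.44   0.  ]
```

View pics/s3c.png

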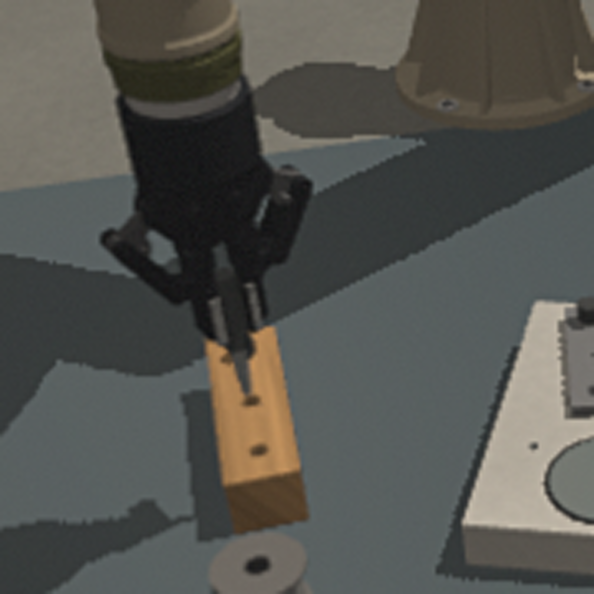

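Call:
apply_moves(
  moves=[
    [[-0.9,-0.5,-0.3],0,0],
    [[-3.3,-1.7,-0.8],0,0],
    [[-7,-3.6,-1],0,0],
    [[-11,-5.6,-1],0,0],
    [[-15.5,-7.9,-1],0,0],
    [[-20,-10.2,-1],0,0],
    [[-24,-12.2,-1],0,0],
    [[-27,-13.8,-1],0,0],
    [[-28.3,-14.4,-1],0,0],
    [[-28.3,-14.4,-1],0,0],
  ],
)

```text
clock: 6.55
tcp_pos: [0.5953, 0.0392, 0.1552]
orientation: [0.0, 0.836, -0.549, -0.0]
wrist_force: [0.4, -0.7, -1.6]
finger_gap: 0.0159
```

```bash
python3 - <<'E'
from h import *
st(); d=grab('scene','scene4');t=grab('top','top4')
import cv2
a=cv2.resize(d['pixels'][110:260,240:370,::-1],None,fx=4,fy=4,interpolation=cv2.INTER_CUBIC)
b=cv2.resize(t['pixels'][100:250,255:325,::-1],None,fx=4,fy=4,interpolation=cv2.INTER_CUBIC)
cv2.imwrite('pics/c4.png',np.hstack([a,b]))
E
```

```text
t 6.55 tcp [0.5953 0.0392 0.1552] xang -66.53 tilt 0.03 F [ 0.38 -0.72 -1.57] T [-0.011 -0.021 -0.008] gap 0.0159 q6 2.66 q1 -0.069
```

View pics/c4.png

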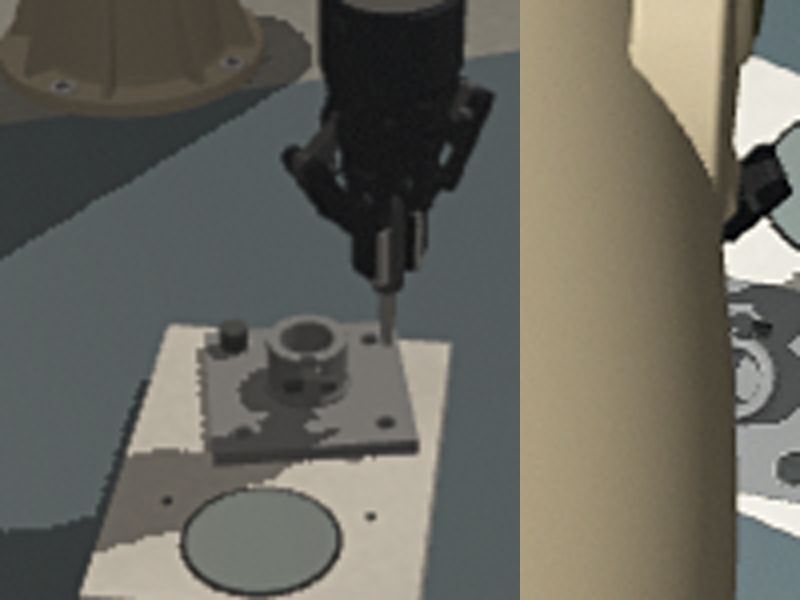

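```bash
python3 - <<'E'
from h import *
d=load('scene4')
tip=(240+389.5/4-.5,110+342.5/4-.5); print('tip',tip,onz(d,tip,.1056).round(4))
mid=lambda u,v:(240+(u+.5)/4-.5,110+(v+.5)/4-.5)
print('handle lower end', onz(d,mid(386,289),.145).round(4))
print('expect', proj(d,[[.5953,.0392,.1056],[.5953,.0392,.1456]]).round(1), 'hole b', onz(d,mid(386,423),.05).round(4))
im=cv2.resize(d['pixels'][150:225,310:360,::-1],None,fx=10,fy=8 and 10,interpolation=cv2.INTER_CUBIC)
cv2.imwrite('pics/c4z.png',cv2.resize(im,None,fx=.8,fy=.8))
E
```

```text
tip (336.875, 195.125) [0.5923 0.0415 0.1056]
handle lower end [0.5955 0.0384 0.145 ]
expect [[336.3 196. ]
 [336.5 181.6]] hole b [0.5962 0.0389 0.05  ]
```

View pics/c4z.png

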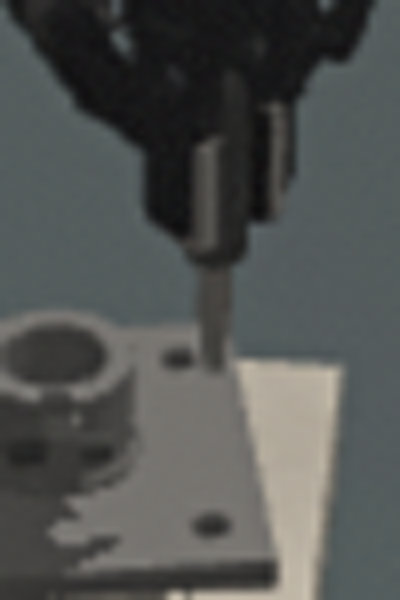

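The drift hangs straight, with its tip at about (336.2,195.6), within 1 mm of the expected spot. Next I lower it to just above the plate.

Call:
apply_moves(
  moves=[
    [[0,0,0.3],0,0],
    [[0,0,1.2],0,0],
    [[0,0,2.3],0,0],
    [[0,0,3.4],0,0],
    [[0,0,4.2],0,0],
    [[0,0,4.7],0,0],
    [[0,0,4.9],0,0],
    [[0,0,4.9],0,0],
    [[0,0,4.9],0,0],
    [[0,0,4.9],0,0],
  ],
)

```text
clock: 7.9
tcp_pos: [0.5959, 0.0383, 0.1066]
orientation: [-0.0, 0.836, -0.549, 0.0]
wrist_force: [-0.1, -0.5, -1.0]
finger_gap: 0.0162
```

```bash
python3 - <<'E'
from h import *
st(); d=grab('scene','scene5')
im=cv2.resize(d['pixels'][165:240,310:360,::-1],None,fx=8,fy=8,interpolation=cv2.INTER_CUBIC)
cv2.imwrite('pics/c5z.png',im)
E
```

```text
t 7.9 tcp [0.5959 0.0383 0.1066] xang -66.63 tilt 0.04 F [-0.08 -0.52 -0.97] T [-0.027 -0.043  0.005] gap 0.0162 q6 2.66 q1 -0.07
```

View pics/c5z.png

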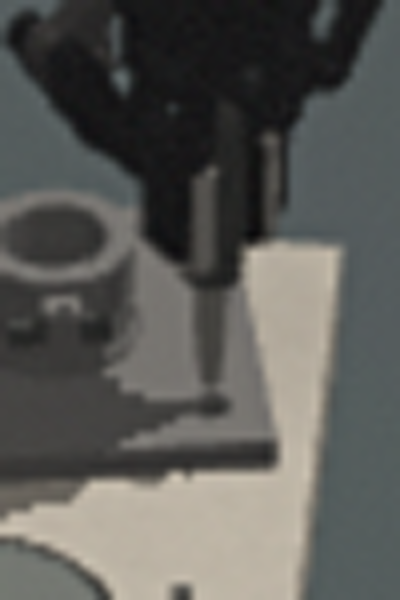

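Call:
apply_moves(
  moves=[
    [[0,0,0.2],0,0],
    [[0,0,0.4],0,0],
    [[0,0,0.55],0,0],
    [[0,0,0.65],0,0],
    [[0,0,0.7],0,0],
    [[0,0,0.75],0,0],
    [[0,0,0.8],0,0],
    [[0,0,0.85],0,0],
    [[0,0,0.9],0,0],
    [[0,0,0.9],0,0],
  ],
)

```text
clock: 9.2
tcp_pos: [0.5956, 0.0383, 0.0972]
orientation: [0.0, 0.836, -0.549, -0.0]
wrist_force: [-0.2, -0.0, -1.4]
finger_gap: 0.0161
```

```bash
python3 - <<'E'
from h import *
st()
E
```

```text
t 9.2 tcp [0.5956 0.0383 0.0972] xang -66.64 tilt 0.01 F [-0.16 -0.01 -1.44] T [-0.01   0.018 -0.033] gap 0.0161 q6 2.66 q1 -0.07
```

Call:
apply_moves(
  moves=[
    [[0,0,0.1],0,0],
    [[0,0,0.2],0,0],
    [[0,0,0.3],0,0],
    [[0,0,0.35],0,0],
    [[0,0,0.4],0,0],
    [[0,0,0.45],0,0],
    [[0,0,0.5],0,0],
    [[0,0,0.55],0,0],
    [[0,0,0.6],0,0],
    [[0,0,0.6],0,0],
  ],
)

```text
clock: 10.45
tcp_pos: [0.5957, 0.0383, 0.0913]
orientation: [0.0, 0.836, -0.549, 0.0]
wrist_force: [-0.1, 0.3, -0.7]
finger_gap: 0.0161
```

```bash
python3 - <<'E'
from h import *
st()
E
```

```text
t 10.45 tcp [0.5957 0.0383 0.0913] xang -66.64 tilt 0.01 F [-0.1   0.35 -0.75] T [ 0.004 -0.004  0.023] gap 0.0161 q6 2.66 q1 -0.07
```

```bash
python3 - <<'E'
from h import *
a=np.array([.4985,-.0296]); p0=np.array([.5957,.0383])
r=np.linalg.norm(p0-a); th0=np.degrees(np.arctan2(*(p0-a)[::-1])); print(r,th0)
for th in (33.5,32,30,28,26,25,24,23.4,22.4,22):
    p=a+r*np.array([np.cos(np.radians(th)),np.sin(np.radians(th))])
    print(th,p.round(4),shift([*p,.0913],[*p0,.0913]).round(2))
E
```

```text
0.11856749132877867 34.936596950925534
33.5 [0.5974 0.0358] [ 0.29 -0.06  0.  ]
32 [0.5991 0.0332] [ 0.6  -0.11  0.  ]
30 [0.6012 0.0297] [ 1.01 -0.16  0.  ]
28 [0.6032 0.0261] [ 1.42 -0.2   0.  ]
26 [0.6051 0.0224] [ 1.83 -0.23  0.  ]
25 [0.606  0.0205] [ 2.04 -0.24  0.  ]
24 [0.6068 0.0186] [ 2.25 -0.24  0.  ]
23.4 [0.6073 0.0175] [ 2.37 -0.24  0.  ]
22.4 [0.6081 0.0156] [ 2.58 -0.24  0.  ]
22 [0.6084 0.0148] [ 2.66 -0.24  0.  ]
```

Call:
apply_moves(
  moves=[
    [[0.1,-0.02,0],0,0],
    [[0.2,-0.04,0],0,0],
    [[0.4,-0.08,0],0,0],
    [[0.6,-0.11,0],0,0],
    [[0.8,-0.14,0],0,0],
    [[1,-0.16,0],0,0],
    [[1.2,-0.18,0],0,0],
    [[1.4,-0.2,0],0,0],
    [[1.6,-0.22,0],0,0],
    [[1.6,-0.22,0],0,0],
  ],
)

```text
clock: 11.7
tcp_pos: [0.6042, 0.0241, 0.0912]
orientation: [0.0, 0.836, -0.549, 0.0]
wrist_force: [-1.0, 2.5, -0.1]
finger_gap: 0.016
```

```bash
python3 - <<'E'
from h import *
st(); d=grab('scene','scene6')
im=cv2.resize(d['pixels'][165:240,280:370,::-1],None,fx=7,fy=7,interpolation=cv2.INTER_CUBIC)
cv2.imwrite('pics/c6z.png',im)
E
```

```text
t 11.7 tcp [0.6042 0.0241 0.0912] xang -66.65 tilt 0.03 F [-1.02  2.46 -0.15] T [ 0.778  0.237 -0.043] gap 0.016 q6 2.64 q1 -0.093
```

View pics/c6z.png

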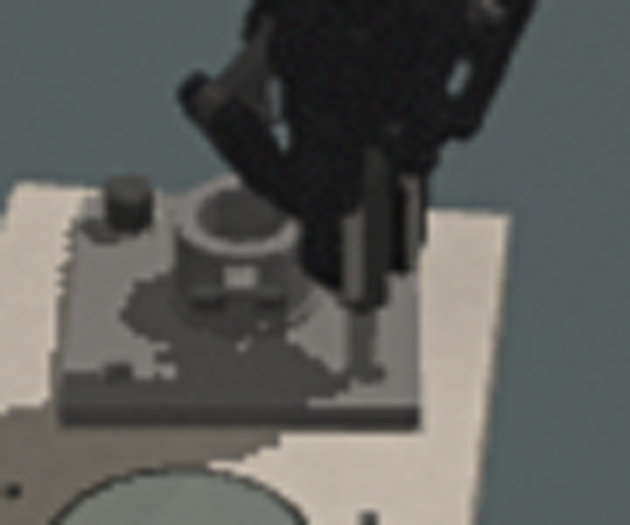

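The plate is turning with the drift at about 2.7 N sideways. I'll go on to the predicted position of the stand's hole.

Call:
apply_moves(
  moves=[
    [[0.1,-0.01,0],0,0],
    [[0.2,-0.01,0],0,0],
    [[0.35,-0.02,0],0,0],
    [[0.5,-0.02,0],0,0],
    [[0.65,-0.02,0],0,0],
    [[0.75,-0.02,0],0,0],
    [[0.85,-0.02,0],0,0],
    [[0.95,-0.02,0],0,0],
    [[1,-0.02,0],0,0],
    [[1,-0.02,0],0,0],
  ],
)

```text
clock: 13.0
tcp_pos: [0.6082, 0.0153, 0.0913]
orientation: [0.0, 0.836, -0.549, 0.0]
wrist_force: [0.0, 3.5, -2.9]
finger_gap: 0.016
```

```bash
python3 - <<'E'
from h import *
st(); d=grab('scene','scene7'); d=grab('top','top7')
E
```

```text
t 13.0 tcp [0.6082 0.0153 0.0913] xang -66.64 tilt 0.02 F [ 0.05  3.53 -2.88] T [ 0.87   0.274 -0.01 ] gap 0.016 q6 2.63 q1 -0.107
```

Call:
apply_moves(
  moves=[
    [[0,0,0.03],0,0],
    [[0,0,0.06],0,0],
    [[0,0,0.09],0,0],
    [[0,0,0.12],0,0],
    [[0,0,0.15],0,0],
    [[0,0,0.18],0,0],
    [[0,0,0.21],0,0],
    [[0,0,0.23],0,0],
    [[0,0,0.25],0,0],
    [[0,0,0.25],0,0],
  ],
)

```text
clock: 14.35
tcp_pos: [0.6084, 0.0154, 0.0888]
orientation: [-0.0, 0.836, -0.549, 0.0]
wrist_force: [1.7, 4.3, 1.7]
finger_gap: 0.0159
```

```bash
python3 - <<'E'
from h import *
st()
E
```

```text
t 14.35 tcp [0.6084 0.0154 0.0888] xang -66.63 tilt 0.02 F [1.73 4.33 1.73] T [ 0.882 -0.217  0.011] gap 0.0159 q6 2.63 q1 -0.107
```

Call:
apply_moves(
  moves=[
    [[0,0,0.02],0,0],
    [[0,0,0.04],0,0],
    [[0,0,0.06],0,0],
    [[0,0,0.08],0,0],
    [[0,0,0.1],0,0],
    [[0,0,0.12],0,0],
    [[0,0,0.14],0,0],
    [[0,0,0.16],0,0],
    [[0,0,0.18],0,0],
    [[0,0,0.18],0,0],
  ],
)

```text
clock: 15.6
tcp_pos: [0.6082, 0.0154, 0.087]
orientation: [-0.0, 0.836, -0.549, 0.0]
wrist_force: [1.4, 4.9, 2.1]
finger_gap: 0.0162
```

```bash
python3 - <<'E'
from h import *
st()
E
```

```text
t 15.6 tcp [0.6082 0.0154 0.087 ] xang -66.64 tilt 0.01 F [1.4  4.94 2.05] T [ 1.111e+00 -2.500e-01 -1.000e-03] gap 0.0162 q6 2.63 q1 -0.107
```

Call:
apply_moves(
  moves=[
    [[0,0,0.05],0,0],
    [[0,0,0.1],0,0],
    [[0,0,0.15],0,0],
    [[0,0,0.2],0,0],
    [[0,0,0.25],0,0],
    [[0,0,0.3],0,0],
    [[0,0,0.35],0,0],
    [[0,0,0.4],0,0],
    [[0,0,0.4],0,0],
    [[0,0,0.4],0,0],
  ],
)

```text
clock: 16.85
tcp_pos: [0.6082, 0.0154, 0.083]
orientation: [-0.0, 0.836, -0.549, 0.0]
wrist_force: [1.0, 4.7, 0.4]
finger_gap: 0.0161
```

```bash
python3 - <<'E'
from h import *
st()
E
```

```text
t 16.85 tcp [0.6082 0.0154 0.083 ] xang -66.63 tilt 0.01 F [1.02 4.69 0.41] T [ 1.193 -0.372 -0.012] gap 0.0161 q6 2.63 q1 -0.107
```

Call:
apply_moves(
  moves=[
    [[0,0,0.05],0,0],
    [[0,0,0.1],0,0],
    [[0,0,0.15],0,0],
    [[0,0,0.2],0,0],
    [[0,0,0.25],0,0],
    [[0,0,0.3],0,0],
    [[0,0,0.35],0,0],
    [[0,0,0.4],0,0],
    [[0,0,0.45],0,0],
    [[0,0,0.5],0,0],
  ],
)

```text
clock: 18.1
tcp_pos: [0.6085, 0.0155, 0.078]
orientation: [-0.0, 0.836, -0.549, 0.0]
wrist_force: [2.4, 4.6, 2.3]
finger_gap: 0.0158
```

```bash
python3 - <<'E'
from h import *
st()
E
```

```text
t 18.1 tcp [0.6085 0.0155 0.078 ] xang -66.63 tilt 0.04 F [2.44 4.6  2.27] T [ 1.182e+00 -5.180e-01  1.000e-03] gap 0.0158 q6 2.63 q1 -0.106
```

Call:
apply_moves(
  moves=[
    [[0.01,-0.02,0.05],0,0],
    [[0.02,-0.04,0.1],0,0],
    [[0.02,-0.04,0.15],0,0],
    [[0.02,-0.04,0.2],0,0],
    [[0.02,-0.04,0.25],0,0],
    [[0.02,-0.04,0.3],0,0],
    [[0.02,-0.04,0.35],0,0],
    [[0.02,-0.04,0.4],0,0],
    [[0.02,-0.04,0.45],0,0],
    [[0.02,-0.04,0.5],0,0],
  ],
)

```text
clock: 19.35
tcp_pos: [0.6088, 0.0152, 0.0731]
orientation: [0.0, 0.836, -0.549, 0.0]
wrist_force: [2.8, 3.9, 3.6]
finger_gap: 0.016
```

```bash
python3 - <<'E'
from h import *
st()
E
```

```text
t 19.35 tcp [0.6088 0.0152 0.0731] xang -66.64 tilt 0.03 F [2.79 3.95 3.59] T [ 0.917 -0.485  0.008] gap 0.016 q6 2.63 q1 -0.107
```

Call:
apply_moves(
  moves=[
    [[0.01,-0.02,0.04],0,0],
    [[0.02,-0.04,0.08],0,0],
    [[0.02,-0.04,0.12],0,0],
    [[0.02,-0.04,0.16],0,0],
    [[0.02,-0.04,0.2],0,0],
    [[0.02,-0.04,0.24],0,0],
    [[0.02,-0.04,0.28],0,0],
    [[0.02,-0.04,0.32],0,0],
    [[0.02,-0.04,0.36],0,0],
    [[0.02,-0.04,0.4],0,0],
  ],
)

```text
clock: 20.6
tcp_pos: [0.6092, 0.0151, 0.069]
orientation: [0.0, 0.836, -0.549, 0.0]
wrist_force: [1.5, 2.1, 2.9]
finger_gap: 0.0161
```

```bash
python3 - <<'E'
from h import *
st()
E
```

```text
t 20.6 tcp [0.6092 0.0151 0.069 ] xang -66.64 tilt 0.03 F [1.47 2.12 2.94] T [ 0.363 -0.468  0.008] gap 0.0161 q6 2.63 q1 -0.107
```

Call:
apply_moves(
  moves=[
    [[0,0,0.06],0,0],
    [[0,0,0.12],0,0],
    [[0,0,0.18],0,0],
    [[0,0,0.24],0,0],
    [[0,0,0.3],0,0],
    [[0,0,0.36],0,0],
    [[0,0,0.42],0,0],
    [[0,0,0.48],0,0],
    [[0,0,0.54],0,0],
    [[0,0,0.6],0,0],
  ],
)

```text
clock: 21.85
tcp_pos: [0.6093, 0.0152, 0.0631]
orientation: [0.0, 0.836, -0.549, 0.0]
wrist_force: [2.7, -0.7, 4.1]
finger_gap: 0.016
```

```bash
python3 - <<'E'
from h import *
st()
E
```

```text
t 21.85 tcp [0.6093 0.0152 0.0631] xang -66.64 tilt 0.04 F [ 2.7  -0.66  4.15] T [-0.298 -0.595  0.028] gap 0.016 q6 2.63 q1 -0.107
```

Call:
apply_moves(
  moves=[
    [[0,0,0.06],0,0],
    [[0,0,0.12],0,0],
    [[0,0,0.17],0,0],
    [[0,0,0.21],0,0],
    [[0,0,0.24],0,0],
    [[0,0,0.27],0,0],
    [[0,0,0.29],0,0],
    [[0,0,0.31],0,0],
    [[0,0,0.33],0,0],
    [[0,0,0.35],0,0],
  ],
)

```text
clock: 23.1
tcp_pos: [0.6093, 0.0152, 0.0596]
orientation: [0.0, 0.836, -0.549, 0.0]
wrist_force: [2.2, -0.7, 4.9]
finger_gap: 0.0161
```

```bash
python3 - <<'E'
from h import *
st(); d=grab('scene','scene8')
im=cv2.resize(d['pixels'][165:240,280:370,::-1],None,fx=7,fy=7,interpolation=cv2.INTER_CUBIC)
cv2.imwrite('pics/c8z.png',im)
E
```

```text
t 23.1 tcp [0.6093 0.0152 0.0596] xang -66.64 tilt 0.04 F [ 2.22 -0.68  4.94] T [-0.282 -0.654  0.026] gap 0.0161 q6 2.63 q1 -0.107
```

View pics/c8z.png

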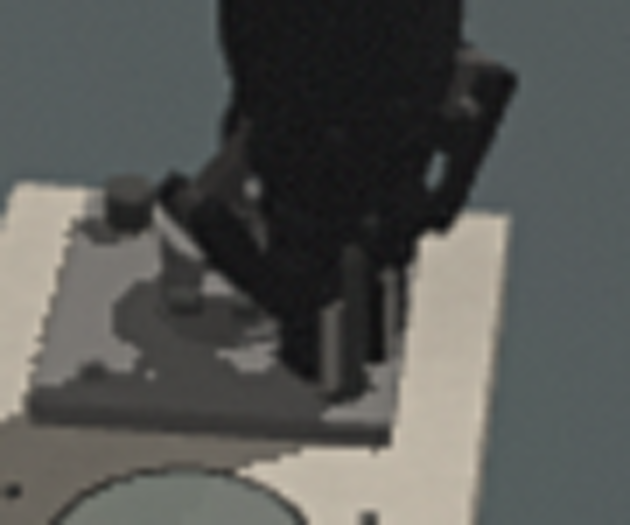

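The shoulder looks to be at the plate and the plate is squared to the stand. I'll feel for the seat in 0.1 mm steps.

Call:
apply_moves(
  moves=[
    [[0,0,0.01],0,0],
    [[0,0,0.02],0,0],
    [[0,0,0.03],0,0],
    [[0,0,0.04],0,0],
    [[0,0,0.05],0,0],
    [[0,0,0.06],0,0],
    [[0,0,0.07],0,0],
    [[0,0,0.08],0,0],
    [[0,0,0.08],0,0],
    [[0,0,0.08],0,0],
  ],
)

```text
clock: 24.4
tcp_pos: [0.6093, 0.0151, 0.0595]
orientation: [-0.0, 0.836, -0.549, 0.001]
wrist_force: [1.3, -1.6, 9.0]
finger_gap: 0.0158
```

```bash
python3 - <<'E'
from h import *
st()
E
```

```text
t 24.4 tcp [0.6093 0.0151 0.0595] xang -66.64 tilt 0.06 F [ 1.35 -1.6   9.04] T [-0.259 -0.329 -0.009] gap 0.0158 q6 2.63 q1 -0.107
```

Seated: the TCP stopped at 59.5 mm and the force rose by about 10 N. Now I release and rise.

Call:
apply_moves(
  moves=[
    [[0,0,0.05],0,0.1],
    [[0,0,0],0,0.3],
    [[0,0,0],0,0.45],
    [[0,0,0],0,0.55],
    [[0,0,0],0,0.55],
    [[0,0,0],0,0.55],
    [[0,0,-0.5],0,0.55],
    [[0,0,-1.5],0,0.55],
    [[0,0,-3.5],0,0.55],
    [[0,0,-6],0,0.55],
  ],
)

```text
clock: 25.65
tcp_pos: [0.6089, 0.0153, 0.1197]
orientation: [0.0, 0.836, -0.549, -0.0]
wrist_force: [-0.1, -0.2, 0.2]
finger_gap: 0.0471
```

```bash
python3 - <<'E'
from h import *
st(); d=grab('scene','scene9')
im=cv2.resize(d['pixels'][130:240,270:370,::-1],None,fx=5.4,fy=5.4,interpolation=cv2.INTER_CUBIC)
cv2.imwrite('pics/c9z.png',im)
E
```

```text
t 25.65 tcp [0.6089 0.0153 0.1197] xang -66.64 tilt 0.01 F [-0.1  -0.24  0.24] T [ 0.03  -0.041  0.022] gap 0.0471 q6 2.63 q1 -0.106
```

View pics/c9z.png

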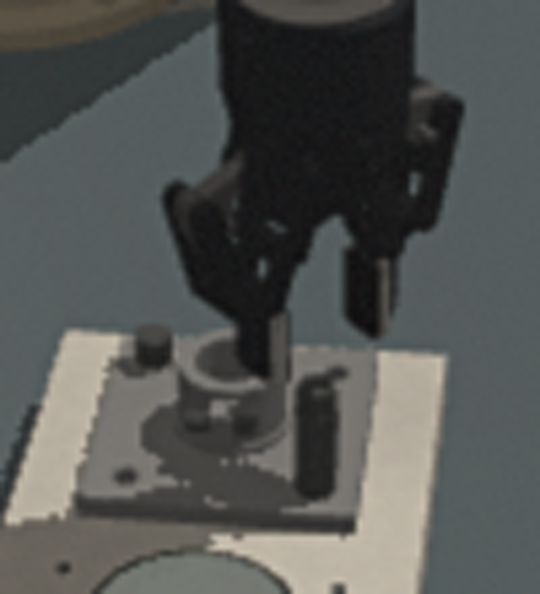

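The drift stands upright with its shoulder down, and the plate is square. Hole d is visible at crop (338,372). Next I go for the bolt, turning the jaws 90° on the way so that they open clear of the socket later.

```bash
python3 - <<'E'
from h import *
print(shift([.4639,-.2803,.13]).round(2)); d=load('scene9')
q=lambda u,v:(270+(u+.5)/5.4-.5,130+(v+.5)/5.4-.5)
print('d',onz(d,q(338,372),.05).round(4),'c',onz(d,q(125,476),.05).round(4))
print('drift top',onz(d,q(319,388),.105).round(4),'bottom',onz(d,q(315,494),.05).round(4))
E
```

```text
[21.29 25.22 -0.68]
d [0.5293 0.0493 0.05  ] c [ 0.5759 -0.0609  0.05  ]
drift top [0.6094 0.0168 0.105 ] bottom [0.6111 0.0145 0.05  ]
```

Call:
apply_moves(
  moves=[
    [[0.5,0.6,-1.5],-6,0.6],
    [[2,2.4,-3],-16,0.7],
    [[4.5,5.3,-3.5],-26,0.8],
    [[7.5,8.9,-3.5],-36,0.9],
    [[10.7,12.7,-3.5],-46,1],
    [[14,16.5,-3],-56,1],
    [[17,20.1,-2.2],-66,1],
    [[19.3,22.9,-1.5],-76,1],
    [[20.8,24.7,-0.9],-85,1],
    [[21.3,25.2,-0.7],-89,1],
  ],
)

```text
clock: 26.95
tcp_pos: [0.4614, -0.2817, 0.1259]
orientation: [0.0, 0.981, 0.194, 0.0]
wrist_force: [-0.2, 0.1, 0.3]
finger_gap: 0.0853
```

```bash
python3 - <<'E'
from h import *
st(); print(shift([.4639,-.2803,.0478]).round(2)); d=grab('scene','scene10')
im=cv2.resize(d['pixels'][110:260,140:280,::-1],None,fx=4,fy=4,interpolation=cv2.INTER_CUBIC)
cv2.imwrite('pics/c10.png',im)
E
```

```text
t 26.95 tcp [ 0.4614 -0.2817  0.1259] xang 22.4 tilt 0.04 F [-0.2   0.07  0.27] T [0.089 0.022 0.021] gap 0.0853 q6 0.48 q1 -0.696
[ 0.28 -0.04  7.81]
```

View pics/c10.png

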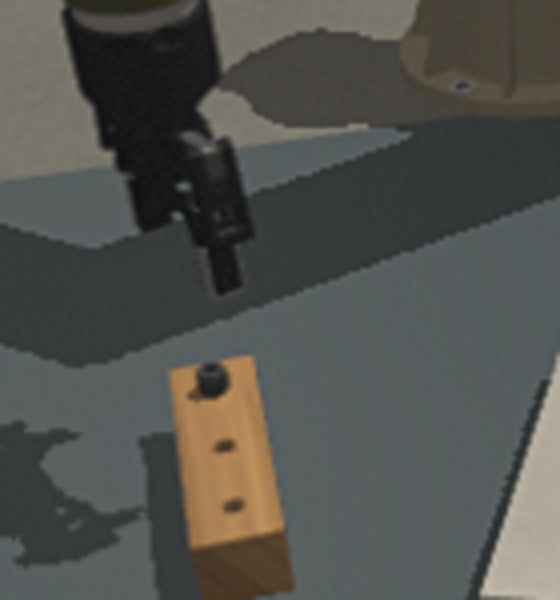

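Call:
apply_moves(
  moves=[
    [[0,0,0.5],0,1],
    [[0,0,1.6],0,1],
    [[0,0,3],0,1],
    [[0,0,4.4],0,1],
    [[0,0,5.5],0,1],
    [[0,0,6],0,1],
    [[0,0,6],0,1],
    [[0,0,6],0,1],
    [[0,0,6],0,1],
    [[0,0,6],0,1],
  ],
)

```text
clock: 28.25
tcp_pos: [0.4624, -0.2803, 0.0661]
orientation: [0.0, 0.981, 0.194, 0.0]
wrist_force: [-0.2, 0.3, 0.7]
finger_gap: 0.0852
```

```bash
python3 - <<'E'
from h import *
st(); print(shift([.4639,-.2803,.0478]).round(2))
E
```

```text
t 28.25 tcp [ 0.4624 -0.2803  0.0661] xang 22.36 tilt 0.05 F [-0.24  0.25  0.74] T [-0.001  0.008 -0.04 ] gap 0.0852 q6 0.49 q1 -0.693
[0.14 0.05 1.83]
```

Call:
apply_moves(
  moves=[
    [[0.1,0,0.6],0,1],
    [[0.1,0.1,1.2],0,0.8],
    [[0.1,0.1,1.6],0,0.5],
    [[0.1,0.1,1.8],0,0.3],
    [[0.1,0.1,1.8],0,0.1],
    [[0.1,0.1,1.8],0,0],
    [[0.1,0.1,1.8],0,0],
    [[0.1,0.1,1.8],0,0],
    [[0.1,0.1,1.8],0,0],
    [[0.1,0.1,1.8],0,0],
  ],
  squeeze=60,
)

```text
clock: 29.5
tcp_pos: [0.4635, -0.2807, 0.0477]
orientation: [0.0, 0.981, 0.194, 0.0]
wrist_force: [-0.7, -0.6, -0.5]
finger_gap: 0.0157
```

```bash
python3 - <<'E'
from h import *
st()
E
```

```text
t 29.5 tcp [ 0.4635 -0.2807  0.0477] xang 22.36 tilt 0.01 F [-0.67 -0.59 -0.52] T [-0.039  0.032  0.042] gap 0.0157 q6 0.49 q1 -0.693
```

Call:
apply_moves(
  moves=[
    [[0,0,-0.3],0,0],
    [[0,0,-1.2],0,0],
    [[0,0,-2.5],0,0],
    [[0,0,-4],0,0],
    [[0,0,-5.5],0,0],
    [[0,0,-7],0,0],
    [[0,0,-8.2],0,0],
    [[0,0,-9],0,0],
    [[0,0,-9.3],0,0],
    [[0,0,-9.3],0,0],
  ],
)

```text
clock: 30.75
tcp_pos: [0.4634, -0.2806, 0.1406]
orientation: [-0.0, 0.981, 0.194, -0.0]
wrist_force: [1.4, 0.5, -1.5]
finger_gap: 0.0153
```

```bash
python3 - <<'E'
from h import *
st(); print(shift([.5300,.0484,.14]).round(2)); d=grab('scene','scene11')
im=cv2.resize(d['pixels'][110:260,140:280,::-1],None,fx=4,fy=4,interpolation=cv2.INTER_CUBIC)
cv2.imwrite('pics/c11.png',im)
E
```

```text
t 30.75 tcp [ 0.4634 -0.2806  0.1406] xang 22.36 tilt 0.01 F [ 1.39  0.49 -1.53] T [0.01  0.028 0.029] gap 0.0153 q6 0.49 q1 -0.693
[ 18.68 -27.89   0.06]
```

View pics/c11.png

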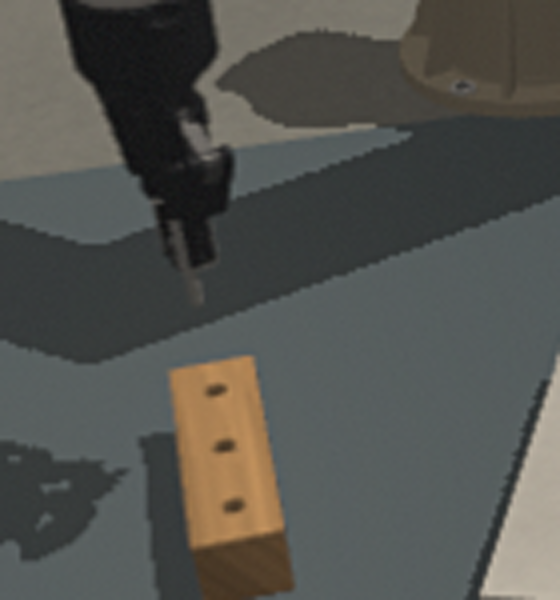

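Call:
apply_moves(
  moves=[
    [[0.6,-0.9,0],0,0],
    [[2.3,-3.5,0],0,0],
    [[5,-7.5,0],0,0],
    [[8,-12,0],0,0],
    [[11,-16.5,0],0,0],
    [[13.8,-20.6,0],0,0],
    [[16.2,-24.2,0],0,0],
    [[17.9,-26.8,0],0,0],
    [[18.7,-27.9,0],0,0],
    [[18.7,-27.9,0],0,0],
  ],
)

```text
clock: 32.05
tcp_pos: [0.53, 0.0491, 0.1404]
orientation: [0.0, 0.981, 0.195, -0.0]
wrist_force: [-0.2, -0.8, -0.9]
finger_gap: 0.0152
```

```bash
python3 - <<'E'
from h import *
st(); print(shift([.5308,.0482,.09]).round(2)); d=grab('scene','scene12'); t=grab('top','top12')
im=cv2.resize(d['pixels'][110:240,270:370,::-1],None,fx=4.5,fy=4.5,interpolation=cv2.INTER_CUBIC)
im2=cv2.resize(t['pixels'][110:240,260:340,::-1],None,fx=4.5,fy=4.5,interpolation=cv2.INTER_CUBIC)
cv2.imwrite('pics/c12.png',np.hstack([im,im2])[:, :800])
E
```

```text
t 32.05 tcp [0.53   0.0491 0.1404] xang 22.46 tilt 0.04 F [-0.18 -0.77 -0.89] T [-0.005  0.061 -0.003] gap 0.0152 q6 1.12 q1 -0.058
[0.04 0.11 5.04]
```

View pics/c12.png

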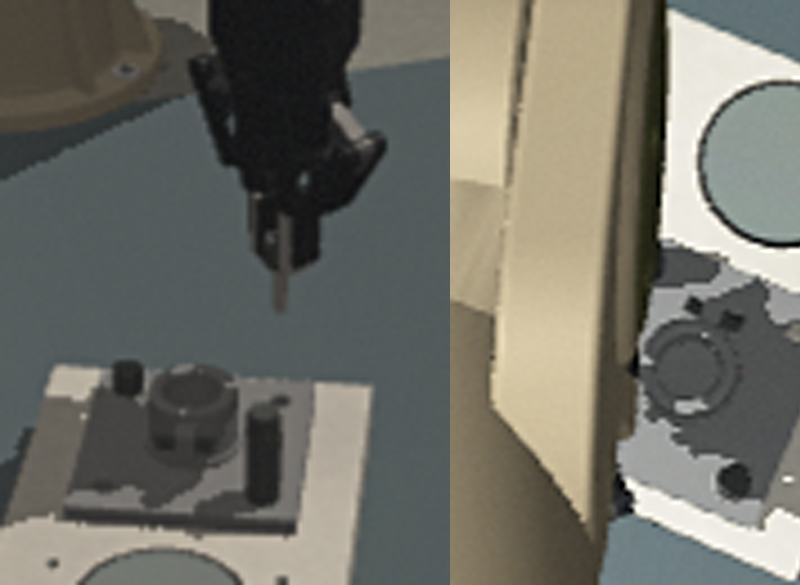

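```bash
python3 - <<'E'
from h import *
d=load('scene12')
q=lambda u,v:(270+(u+.5)/4.5-.5,110+(v+.5)/4.5-.5)
print('tip',np.round(q(280,311),1),'expect',proj(d,[[.53,.0491,.1087],[.53,.0491,.1387]]).round(1),onz(d,q(280,310),.1087).round(4),'d',onz(d,q(282,400),.05).round(4),'proj d',np.round(q(282,400),1),proj(d,[.5308,.0482,.05]).round(1))
im=cv2.resize(d['pixels'][160:210,310:350,::-1],None,fx=12,fy=12,interpolation=cv2.INTER_CUBIC)
cv2.imwrite('pics/c12z.png',im)
E
```

```text
tip [331.8 178.7] expect [[332.2 178.9]
 [332.3 168.3]] [0.5282 0.0486 0.1087] d [0.5295 0.0495 0.05  ] proj d [332.3 198.5] [[331.9 198.9]]
```

View pics/c12z.png

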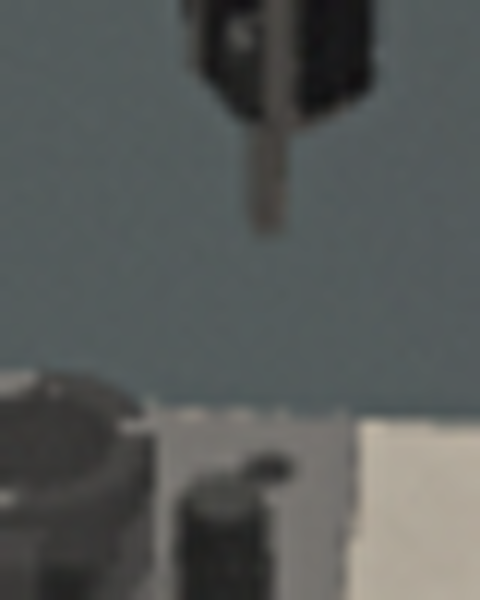

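The shank tip sits at (331.7,179.3) and hole d at (332,198.5), so both agree with prediction within about 1 mm. I'll descend to just above the hole.

Call:
apply_moves(
  moves=[
    [[0,0.02,0.4],0,0],
    [[0,0.05,1.4],0,0],
    [[0,0.05,2.7],0,0],
    [[0,0.05,4],0,0],
    [[0,0.05,4.9],0,0],
    [[0,0.05,5.2],0,0],
    [[0,0.05,5.3],0,0],
    [[0,0.05,5.3],0,0],
    [[0,0.05,5.3],0,0],
    [[0,0.05,5.3],0,0],
  ],
)

```text
clock: 33.4
tcp_pos: [0.5307, 0.048, 0.088]
orientation: [0.0, 0.981, 0.194, 0.0]
wrist_force: [-0.6, -0.6, 0.3]
finger_gap: 0.0153
```

```bash
python3 - <<'E'
from h import *
st(); print(shift([.5308,.0486,.0857]).round(2)); d=grab('scene','scene13')
im=cv2.resize(d['pixels'][165:215,310:350,::-1],None,fx=12,fy=12,interpolation=cv2.INTER_CUBIC)
cv2.imwrite('pics/c13z.png',im)
E
```

```text
t 33.4 tcp [0.5307 0.048  0.088 ] xang 22.36 tilt 0.04 F [-0.59 -0.56  0.33] T [-0.039 -0.011 -0.012] gap 0.0153 q6 1.12 q1 -0.06
[ 0.03 -0.05  0.23]
```

View pics/c13z.png

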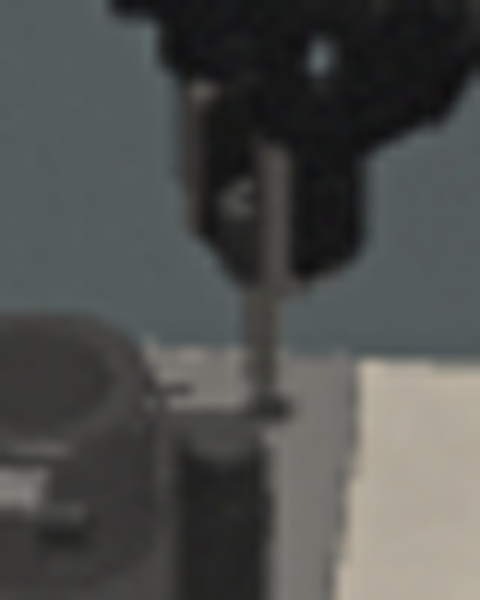

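The tip at crop (262,393) sits about 1.4 mm left of the hole's centre at (269,407). I'll correct by 1 mm, then feel down.

Call:
apply_moves(
  moves=[
    [[0,-0.05,0],0,0],
    [[0,-0.1,0.1],0,0],
    [[0,-0.1,0.2],0,0],
    [[0,-0.1,0.3],0,0],
    [[0,-0.1,0.4],0,0],
    [[0,-0.1,0.5],0,0],
    [[0,-0.1,0.6],0,0],
    [[0,-0.1,0.7],0,0],
    [[0,-0.1,0.8],0,0],
    [[0,-0.1,0.85],0,0],
  ],
)

```text
clock: 34.7
tcp_pos: [0.5301, 0.049, 0.0791]
orientation: [0.0, 0.981, 0.194, -0.0]
wrist_force: [0.1, -0.5, -0.2]
finger_gap: 0.0153
```

```bash
python3 - <<'E'
from h import *
st()
E
```

```text
t 34.7 tcp [0.5301 0.049  0.0791] xang 22.36 tilt 0.0 F [ 0.07 -0.48 -0.15] T [-0.044  0.015 -0.067] gap 0.0153 q6 1.12 q1 -0.059
```

Call:
apply_moves(
  moves=[
    [[0,0,0.12],0,0],
    [[0,0,0.24],0,0],
    [[0,0,0.36],0,0],
    [[0,0,0.48],0,0],
    [[0,0,0.58],0,0],
    [[0,0,0.66],0,0],
    [[0,0,0.74],0,0],
    [[0,0,0.82],0,0],
    [[0,0,0.9],0,0],
    [[0,0,0.95],0,0],
  ],
)

```text
clock: 35.95
tcp_pos: [0.53, 0.0489, 0.0696]
orientation: [0.0, 0.981, 0.194, -0.0]
wrist_force: [-1.5, 0.1, -0.9]
finger_gap: 0.0151
```

```bash
python3 - <<'E'
from h import *
st()
E
```

```text
t 35.95 tcp [0.53   0.0489 0.0696] xang 22.36 tilt 0.01 F [-1.51  0.07 -0.9 ] T [ 0.036  0.046 -0.025] gap 0.0151 q6 1.12 q1 -0.059
```

Past the stand's top with no contact force, so I continue down.

Call:
apply_moves(
  moves=[
    [[0,0,0.15],0,0],
    [[0,0,0.3],0,0],
    [[0,0,0.45],0,0],
    [[0,0,0.6],0,0],
    [[0,0,0.75],0,0],
    [[0,0,0.9],0,0],
    [[0,0,1.05],0,0],
    [[0,0,1.2],0,0],
    [[0,0,1.35],0,0],
    [[0,0,1.45],0,0],
  ],
)

```text
clock: 37.2
tcp_pos: [0.53, 0.049, 0.0551]
orientation: [0.0, 0.981, 0.194, -0.0]
wrist_force: [0.7, 0.1, -0.4]
finger_gap: 0.0156
```

```bash
python3 - <<'E'
from h import *
st()
E
```

```text
t 37.2 tcp [0.53   0.049  0.0551] xang 22.37 tilt 0.01 F [ 0.7   0.14 -0.41] T [-0.011  0.031  0.026] gap 0.0156 q6 1.12 q1 -0.059
```

Call:
apply_moves(
  moves=[
    [[0,0,0.06],0,0],
    [[0,0,0.12],0,0],
    [[0,0,0.18],0,0],
    [[0,0,0.23],0,0],
    [[0,0,0.27],0,0],
    [[0,0,0.3],0,0],
    [[0,0,0.32],0,0],
    [[0,0,0.34],0,0],
    [[0,0,0.36],0,0],
    [[0,0,0.38],0,0],
  ],
)

```text
clock: 38.45
tcp_pos: [0.5301, 0.0489, 0.0515]
orientation: [0.0, 0.981, 0.194, 0.0]
wrist_force: [-0.5, 0.6, 1.3]
finger_gap: 0.0152
```

```bash
python3 - <<'E'
from h import *
st()
E
```

```text
t 38.45 tcp [0.5301 0.0489 0.0515] xang 22.37 tilt 0.01 F [-0.53  0.6   1.27] T [ 0.054  0.218 -0.006] gap 0.0152 q6 1.12 q1 -0.059
```

Light contact, so the head is on the plate. I release and rise.

Call:
apply_moves(
  moves=[
    [[0,0,0],0,0.1],
    [[0,0,0],0,0.3],
    [[0,0,0],0,0.4],
    [[0,0,0],0,0.5],
    [[0,0,0],0,0.5],
    [[0,0,0],0,0.5],
    [[0,0,-0.5],0,0.5],
    [[0,0,-2],0,0.5],
    [[0,0,-5],0,0.5],
    [[0,0,-9],0,0.5],
  ],
)

```text
clock: 39.7
tcp_pos: [0.5295, 0.049, 0.1426]
orientation: [-0.0, 0.981, 0.194, -0.0]
wrist_force: [1.2, -0.3, -0.2]
finger_gap: 0.043
```

Call:
apply_moves(
  moves=[
    [[-1,1,-4],0,0.5],
    [[-3,4,-5],0,0.5],
    [[-6,8,-5],0,0.5],
    [[-9,13,-5],0,0.5],
    [[-12,18,-5],0,0.5],
    [[-14,22,-5],0,0.5],
    [[-15,25,-5],0,0.5],
    [[-15,27,-5],0,0.5],
    [[-15,28,-5],0,0.5],
    [[-15,28,-5],0,0.5],
  ],
)

```text
clock: 40.95
tcp_pos: [0.4981, -0.2672, 0.1918]
orientation: [0.0, 0.981, 0.194, 0.0]
wrist_force: [-0.1, 0.5, -0.7]
finger_gap: 0.0427
```

```bash
python3 - <<'E'
from h import *
st(); d=grab('scene','scene14'); t=grab('top','top14')
im=cv2.resize(d['pixels'][170:250,270:360,::-1],None,fx=5,fy=5,interpolation=cv2.INTER_CUBIC)
im2=cv2.resize(t['pixels'][160:240,265:345,::-1],None,fx=4,fy=5,interpolation=cv2.INTER_CUBIC)
cv2.imwrite('pics/c14.png',np.hstack([im,im2])[:, :800])
E
```

```text
t 40.95 tcp [ 0.4981 -0.2672  0.1918] xang 22.35 tilt 0.03 F [-0.14  0.47 -0.66] T [ 0.033 -0.004  0.009] gap 0.0427 q6 0.55 q1 -0.634
```

View pics/c14.png

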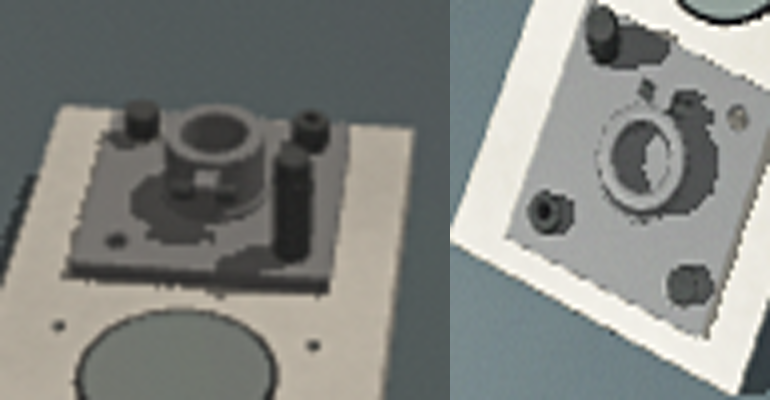

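View pics/top14.png

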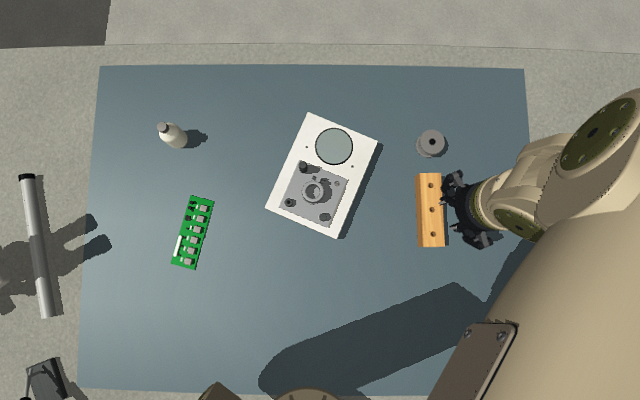

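```bash
python3 - <<'E'
from h import *
d=load('scene14');t=load('top14')
im=cv2.resize(d['pixels'][188:226,318:342,::-1],None,fx=15,fy=15,interpolation=cv2.INTER_CUBIC)
im2=cv2.resize(t['pixels'][155:212,275:308,::-1],None,fx=10,fy=10,interpolation=cv2.INTER_CUBIC)
cv2.imwrite('pics/c15.png',np.hstack([im,im2]) if im.shape[0]==im2.shape[0] else im)
# overlay predicted outlines
g=np.linspace(0,2*np.pi,60)
def circ(c,r,z): return np.c_[c[0]+r*np.cos(g),c[1]+r*np.sin(g),np.full(60,z)]
A=im.copy();B=im2.copy()
for c,r,zs in (((.5305,.0485),.009,(.05,.066)),((.6093,.0152),.009,(.05,.105))):
  for z in zs:
    for I,D,f,ox,oy in ((A,d,15,318,188),(B,t,10,275,155)):
      p=proj(D,circ(c,r,z)); p=((p-[ox,oy]+.5)*f).astype(int)
      cv2.polylines(I,[p.reshape(-1,1,2)],True,(0,255,255) if z<.06 else (0,0,255),1)
cv2.imwrite('pics/c16.png',np.hstack([A,im2*0+B]))
E
```

```text
(no output)
```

View pics/c16.png

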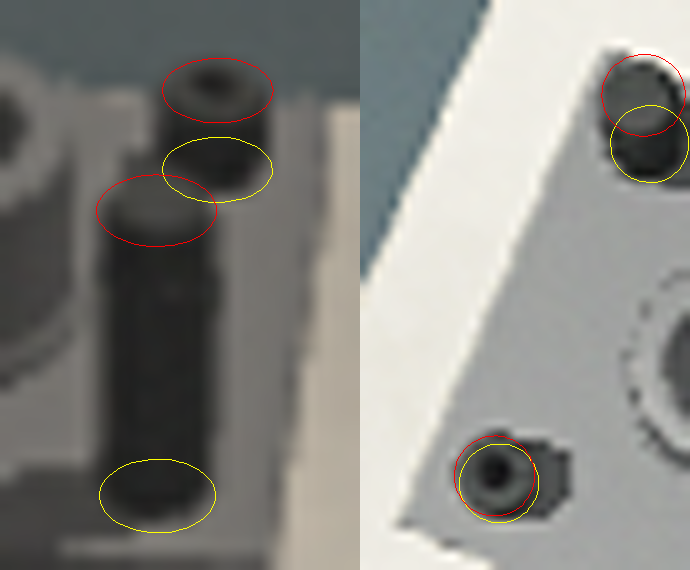

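The overlay shows the drift and bolt upright at their home heights, each within about 1 px in both views. The arm is clear and the bystanders are where they started, so I'm handing in.

```bash
python3 - <<'E'
from h import *
a=load('top0')['pixels'].astype(int);b=load('top14')['pixels'].astype(int)
for n,(x0,x1,y0,y1) in {'board':(165,220,190,275),'flask':(150,215,115,155),'reel':(412,450,125,162)}.items():
    print(n,np.abs(a-b)[y0:y1,x0:x1].mean().round(2))
st(); print(env.hand_in())
E
```

```text
board 2.97
flask 2.85
reel 2.79
t 41.05 tcp [ 0.4977 -0.2662  0.1916] xang 22.41 tilt 0.02 F [0.25 0.01 0.37] T [-0.002  0.048 -0.025] gap 0.0427 q6 0.55 q1 -0.633
the job is handed in; nothing more can be done
None
```

The drift is home in hole b with the plate levered back into line, and the loose bolt is home in hole d. I handed the job in at 41 s of the 72 s allowed. `hand_in` reports no verdict, so the result is not confirmed.

- **Drift:** I lowered it by feel through hole b and swung the plate about 0.22 rad clockwise onto the stand's hole. It then went down until the shoulder seated. Net force on the drift in the readings (taken at the end of each move) was about 3–5 N sideways, and about 10 N when it seated.
- **Bolt:** it went into hole d with almost no force, and light contact came where the head should meet the plate.

**Last checks:**
- In both cameras the drift and bolt stand upright, with their tops within about 1 px (2–3 mm) of the home positions.
- In the scene view the lower edges of both looked about 0.7 px higher than predicted. I put this down to dark-on-dark blur, because the tops and the arm's contact heights agreed with home.
- The areas around the board, reel and flask differ from the first picture only by noise.
- The gripper is open and well clear, and touches nothing.

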